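# Seat the egg cup in the painting stand

## Task

The egg cup is next to be painted: pick out the small tapered bisque egg cup from the other little pots and nest it, right way up, in the tapered wooden seat on top of the round painting stand. Lower it in rather than dropping it, let it centre itself, and leave it fully home and upright with nothing holding it. Leave the straight-sided little cup and the little round bowl where they stand.

Things in the scene. Friction and masses are not known exactly. Their poses are not given: they have to be found in the camera images.
- egg_cup: Off-white bisque egg cup, round, no handle, 58 mm high, open at the top, upright on the counter, 90 g. It tapers down: 56 mm across at the rim, 54 at 36 mm height, 48 at 20 mm, about 32 at the flat foot; wall 5 mm. Origin: centre of the foot's underside; z: its axis, up. Its upper 22 mm are nearly straight-sided: grip it there from outside, across the cup.
- seat (a point): Centre of the floor of the tapered seat: an orange-brown wood chuck on a fixed round grey metal stand (head 140 mm across, its top 45 mm above the counter). Inside, the seat is 38 mm across at the floor (52 mm above the counter), follows the cup's taper and flares to 58 mm at its lip (25 mm above the floor, 70 mm across outside). The cup stands on this floor when home, with about 2 mm play. z is up.
- straight_cup: Bystander: off-white bisque little cup with straight upright sides, no handle, 60 mm across from top to bottom, 51 mm high. Origin: centre of its underside, z up.
- small_bowl: Bystander: off-white bisque little round bowl on a small foot, 68 mm across the rim, 43 mm high. Origin: centre of its underside, z up.
There are look-alikes about, which are no part of the job. Leave any yellow look-alike of the egg_cup alone. Leave any blue look-alike of the part that bears seat alone.

How it is judged (in metres and radians):
At the end, for the whole second after the job is handed in: The egg cup rests in the tapered seat: the centre of its foot within 6 mm of the seat's centre sideways and within 6 mm in height of the seat's floor, upright within 0.17 rad (10 degrees), at rest (under 0.02 m/s) (horizontal distance between egg_cup and seat below 0.006 m and z of egg_cup in the frame of seat between -0.006 and 0.006 m and angle between egg_cup's own z axis and vertical below 0.17 rad and linear speed of egg_cup below 0.02 m/s); the robot touches nothing.
It fails at once if the egg cup was dropped (it moved faster than 0.6 m/s with no finger on it) (contact force between the fingers and egg_cup below 0.01 N and linear speed of egg_cup above 0.6 m/s).
It fails at once if the straight-sided cup was moved by more than 30 mm (distance of straight_cup from where it was at the start of the episode above 0.03 m).
It fails at once if the round bowl was moved by more than 30 mm (distance of small_bowl from where it was at the start of the episode above 0.03 m).
It also fails if it takes over 35 s, if anything falls off the work surface, if the arm or the gripper's body presses on something with over 40 N, if the wrist force passes 120 N, or if a joint passes its speed limit or range.

## Robot

A 6-joint arm with a two-finger parallel gripper is mounted at the origin on a cart in front of the work surface, level with it; the furniture and walls round the work are solid. World frame = base frame: x ahead of the robot, y to its left, z up, the work surface at z = 0. Lengths are in m, angles in degrees, forces in N, time in s.
With the tool pointing down it reaches from about 0.25 to 0.725 m from the base axis. Payload 9.7 kg.
Tool frame: the origin (TCP) lies at the very end of the fingers, on their centre line; the grasp point (between the pads) lies grasp_offset behind it (grasp_offset is the distance from the TCP to the grasp point, in m); z points along the fingers, y is the line along which they close (so a half turn about z gives the same grasp; the last joint's range is limited). The gripper opens to 85 mm and grips with 20 to 120 N. Pads are 22 mm wide; open, the fingers measure 114 mm over their backs; the gripper's body (76 mm by 85 mm) begins 54 mm behind the grasp point. The pads swing forward as they close: fully open they stand 13 mm farther back than shut.
Start: joints at [70.073, 4.979, 10.078, 95.1, 0, 90], TCP at [0.187, 0.517, 0.195] pointing down, gripper open.
Joint ranges: [-179.16, 179.16], [-48.56, 103.87], [-65.8, 70.77], [-126.05, 130.52], [-82.76, 87.17], [-180, 180]. Speed limits (degrees/s): [127.2, 127.2, 147.25, 180, 180, 180].

## Interface

Orientations are given as [roll, pitch, yaw] about the fixed x, y, z axes, in that order (R = Rz(yaw) Ry(pitch) Rx(roll)).
In Python, from workcell import get_obs, camera, calibration, job_done, recognise, cut_out, mark_of, grasp_offset gives the robot as it stands.
- The arm moves only by the tool servo_tool, never from a script. Its argument "moves" is a list of rows, each a list of 3 entries, a list of its own where there are three numbers: the turn, a rotation vector about the tool's x, y, z in degrees, then the shift along the tool's x, y, z in m, then the opening in per cent of the stroke, from 0 (shut) to 100 (fully open). In form: [[[ax, ay, az], [x, y, z], claw], ...]. A call has 1 to 12 rows; each row shifts and turns the commanded pose from where the row before left it, along the tool's axes as they then stand; what a row does not reach is not made up. A row lasts 1/10 s, in which the tool goes at most 50 mm and 8.59 degrees, less where a joint would pass 70% of its speed; a pose out of reach is approached as far as the arm can. A call is refused whole if a number of a shift passes 0.05 or a number of a turn 8.59, either way. A call with a gripper value outside its range is refused whole. The fingers move at their own pace and stop on an object; "force" is the grip in N (left out, the last holds). Time passes only in rows, so rows that do not move let the fingers close. It gives the time, the measured TCP pose, the force, the opening and the grip force at its end, in the units of the state.
- get_obs(): the state, without advancing time (a new reading comes with each control period).
- camera(name): name is "side" or "top"; returns (picture, depth): 420x560x3 uint8, red, green, blue; 420x560 float32, m along the optical axis (not along the pixel's ray), 0 where there is no reading.
- calibration(name): a dict with "camera_matrix" (3x3 intrinsics, pixels), "R" (3x3) and "t" (3): a world point X has camera coordinates R X + t. Camera axes: x right, y down, z forward; pixel columns grow to the right and rows downward; lengths in m; the calibration is good to about 2 mm. A picture is of the moment at which its call begins. calibration takes no time and is no camera call.
- job_done(): hands the job in; it is judged then, once.
Trained networks look in the newest picture that a camera, given by its name, has taken for a name from the list of things; names that differ only in an ending like _2 or _b are one class to them, and where a whole thing is asked for, a point or a joint stands for the part that bears it (a point fixed in the world has none). Each returns a list of dicts, best first, with "score" (0 to 1); they miss things now and then, are a little off and sometimes report something else, mostly with a low value. They report only what shows in the picture. A call takes as long as a camera call. They do not tell look-alikes from the thing itself.
- recognise(name, camera): "xyz" ([x, y, z] in m, in the coordinates of the camera as it stood for that picture, good to about 4 mm: the middle of the surface that is visible of it).
- cut_out(name, camera): "mask" (420x560 bool, what is visible of it).
- mark_of(name, camera): "xyz" ([x, y, z] in m, in the coordinates of the camera as it stood for that picture, good to about 4 mm: a listed point, or the origin of a listed thing).
The state is a dict: "time": time; "q": joint angles; "qd": joint speeds; "joint_efforts": joint torques, N m; "ee_pos": TCP position; "tcp_rot": TCP orientation; "wrist_force": force on the tool from outside, world axes, zero at the start; "torque": the same for the moment, N m; "opening": finger opening in m; "grasp_force": force on a finger pad.
Only numpy, scipy, OpenCV 4.12 (cv2) and the standard library are available. Lean on these libraries where they do the work, as an engineer would, in place of code of your own. Each camera call takes 0.05 s, during which the arm holds its last target. There are 200 camera calls.

## Working session

There is one attempt and no reset: what is moved stays moved. The work goes in short steps, Python scripts to look and compute and a tool call to move; the robot and the scene stay as the last step left them, time stands still between calls to the robot, and variables do not carry over. Pictures are saved under pics/ and viewed, at most 10 in all, crops included, and the job is handed in when it is done.

Besides the shell and the picture viewer there is one more tool, called as name(argument=value, ...) on one line, values as JSON. servo_tool: Moves the arm, as the interface text tells. Its arguments: {"type":"object","properties":{"moves":{"type":"array"},"force":{"type":"number"}},"required":["moves"]}

```bash
mkdir -p pics; cat > h.py <<'E'
import numpy as np, cv2
from workcell import *
def w(cam,p):
    c=calibration(cam); return np.array(c["R"]).T@(np.array(p)-np.array(c["t"]))
def pix(cam,X):
    c=calibration(cam); p=np.array(c["camera_matrix"])@(np.array(c["R"])@np.array(X)+np.array(c["t"])); return p[:2]/p[2]
def cloud(cam,d):
    c=calibration(cam);K=np.array(c["camera_matrix"]);v,u=np.mgrid[:420,:560]
    P=np.stack([(u-K[0,2])/K[0,0]*d,(v-K[1,2])/K[1,1]*d,d],-1)
    return (P-np.array(c["t"]))@np.array(c["R"])
E
python3 - <<'E'
from h import *
ims=[]
for c in("side","top"):
    im,d=camera(c); cv2.imwrite(f"pics/{c}0.png",im[...,::-1]); np.save(f"{c}d.npy",d)
    for n in("egg_cup","seat","straight_cup","small_bowl"):
        for k in mark_of(n,c):
            X=w(c,k["xyz"]); print(c,n,round(k["score"],2),X.round(3),pix(c,X).round())
o=get_obs();print(o["time"],o["ee_pos"],o["tcp_rot"],o["opening"],grasp_offset)
E
```

```text
side egg_cup 0.79 [ 0.44  -0.031  0.   ] [282. 212.]
side egg_cup 0.67 [ 0.34  -0.035  0.003] [252. 217.]
side egg_cup 0.6 [ 0.543 -0.069 -0.001] [316. 215.]
side seat 0.81 [ 0.389 -0.492  0.056] [307. 302.]
side seat 0.7 [ 0.455 -0.275  0.056] [308. 244.]
side straight_cup 0.69 [ 0.43   0.25  -0.002] [262. 171.]
side small_bowl 0.54 [ 0.519  0.13  -0.003] [293. 185.]
top egg_cup 0.78 [ 0.347 -0.035  0.002] [250. 251.]
top egg_cup 0.72 [ 0.547 -0.073 -0.001] [265. 181.]
top egg_cup 0.64 [ 0.445 -0.025 -0.002] [247. 216.]
top seat 0.95 [ 0.394 -0.491  0.054] [419. 235.]
top seat 0.56 [ 0.456 -0.272  0.053] [337. 211.]
top straight_cup 0.9 [ 0.429  0.245 -0.003] [152. 220.]
top straight_cup 0.75 [ 0.446 -0.027 -0.001] [248. 216.]
top small_bowl 0.91 [ 0.521  0.131 -0.001] [193. 189.]
0.5 [0.18744071 0.51706789 0.1947669 ] [-1.79998684e+02 -5.18315817e-04  1.60072819e+02] 0.08552176453784481 0.0187
```

View pics/side0.png

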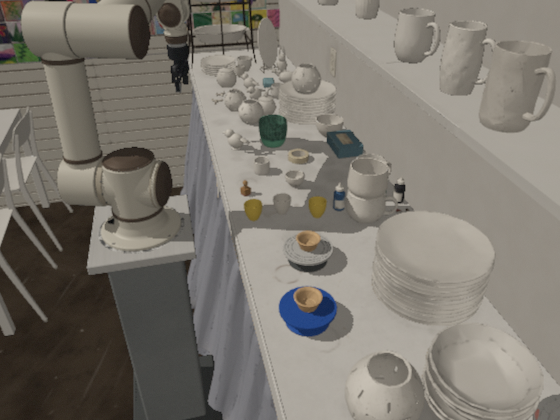

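View pics/top0.png

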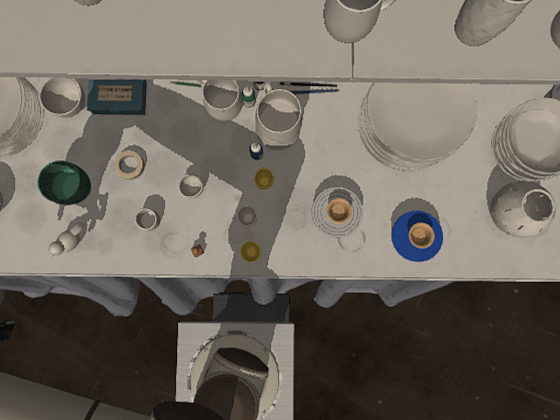

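The cup could be taken for any of these, given as side-camera pixels:
- white cup at (282,204)
- yellow look-alikes at (253,210) and (317,207)
- straight cup at (262,167)
- bowl at (295,180)

For the stand, (308,245) is grey and (307,302) is blue. I choose the white cup at (282,204) and the grey stand. Next I check that choice in one crop and with depth.

```bash
python3 - <<'E'
from h import *
im=cv2.imread("pics/side0.png"); cv2.imwrite("pics/crop.png",cv2.resize(im[140:280,215:355],(700,700))[:600])
def circ(P,z0,z1,c,r):
    m=(P[...,2]>z0)&(P[...,2]<z1)&(np.hypot(P[...,0]-c[0],P[...,1]-c[1])<r); q=P[m]; 
    if len(q)<6: return len(q)
    (a,b),rr=cv2.minEnclosingCircle(q[:,:2].astype(np.float32)); 
    return len(q),np.round([a,b,2*rr,np.median(q[:,2])],4), q.max(0).round(3)
for c in("side","top"):
    d=np.load(c+"d.npy").astype(float);P=cloud(c,d)
    P[d==0]=9
    print(c,"cup",circ(P,.05,.066,(.443,-.028),.045),"seat",circ(P,.066,.085,(.456,-.273),.05),"head",circ(P,.035,.05,(.456,-.273),.08))
    print("straight",circ(P,.04,.06,(.43,.247),.05))
    print("counter",np.median(P[(abs(P[...,0]-.44)<.1)&(abs(P[...,1]+.13)<.04)][:,2]))
E
```

```text
side cup (74, array([ 0.4413, -0.0318,  0.0634,  0.0535]), array([ 0.467, -0.003,  0.061])) seat (203, array([ 0.4552, -0.2759,  0.0745,  0.0736]), array([ 0.487, -0.239,  0.079])) head (976, array([ 0.4556, -0.277 ,  0.1443,  0.0434]), array([ 0.524, -0.207,  0.05 ]))
straight (80, array([0.4304, 0.2395, 0.0718, 0.0454]), array([0.457, 0.275, 0.052]))
counter -0.0016750838455226835
top cup (102, array([ 0.4415, -0.0256,  0.0567,  0.0571]), array([ 0.469, -0.001,  0.063])) seat (277, array([ 0.4572, -0.2726,  0.0689,  0.0758]), array([ 0.489, -0.239,  0.082])) head (1517, array([ 0.4571, -0.2723,  0.1403,  0.0452]), array([ 0.525, -0.204,  0.05 ]))
straight (136, array([0.4295, 0.2488, 0.0616, 0.0492]), array([0.459, 0.279, 0.055]))
counter -0.00012722782150979573
```

View pics/crop.png

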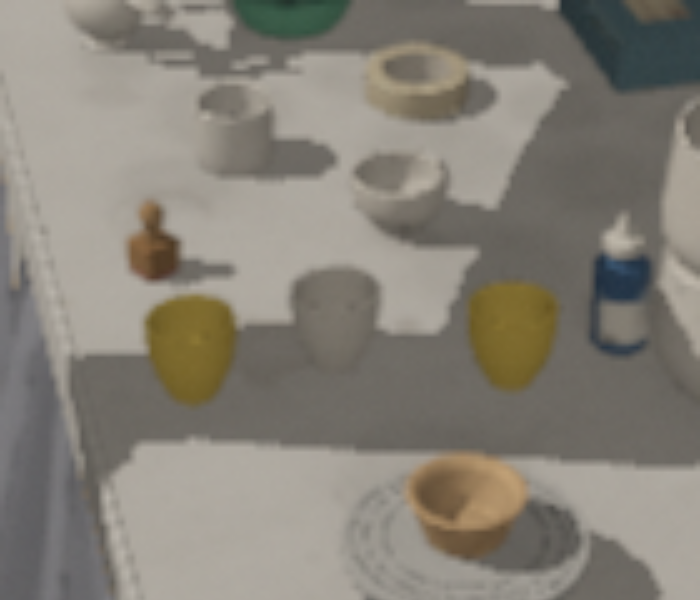

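The crop shows the tapered white cup at (335,320), which is the egg cup. The two yellow look-alikes sit on either side of it, and the orange seat on the grey stand is at (468,500). The cup is at about (0.4425,-0.028) and the seat at about (0.4565,-0.274). I now move over the cup.

servo_tool(moves=[[[0, 0, 0], [-0.02, -0.02, 0], 100], [[0, 0, 0], [-0.035, -0.035, 0], 100], [[0, 0, 0], [-0.035, -0.035, 0], 100], [[0, 0, 0], [-0.035, -0.035, 0], 100], [[0, 0, 0], [-0.035, -0.035, 0], 100], [[0, 0, 0], [-0.035, -0.035, 0], 100], [[0, 0, 0], [-0.035, -0.035, 0], 100], [[0, 0, 0], [-0.035, -0.035, 0], 100], [[0, 0, 0], [-0.035, -0.035, 0], 100], [[0, 0, 0], [-0.035, -0.035, 0], 100], [[0, 0, 0], [-0.035, -0.035, 0], 100], [[0, 0, 0], [-0.035, -0.035, 0], 100]], force=30)

```text
time: 1.7
ee_pos: [0.4306, -0.0039, 0.1951]
tcp_rot: [180.0, 0.1, 160.1]
wrist_force: [-0.3, 0.8, -0.3]
opening: 0.0854
grasp_force: 0.0
```

```bash
python3 -c "
from h import *
o=get_obs();print(o['time'],o['q'],o['ee_pos'],o['tcp_rot'])"
```

```text
1.7 [-5.20877880e-01 -1.12920051e+01 -5.42216890e+00  9.58067250e+01
  5.38014886e-03  1.94208414e+01] [ 0.43062399 -0.00388473  0.19513579] [1.79973941e+02 5.77314169e-02 1.60058271e+02]
```

servo_tool(moves=[[[0, 0, -6.65], [0, 0, 0], 100], [[0, 0, -6.65], [0, 0, 0], 100], [[0, 0, -6.65], [0, 0, 0], 100], [[0, 0, 0], [-0.0115, -0.024, 0.02], 100], [[0, 0, 0], [0, 0, 0.03], 100], [[0, 0, 0], [0, 0, 0.03], 100], [[0, 0, 0], [0, 0, 0], 100], [[0, 0, 0], [0, 0, 0], 100]])

```text
time: 2.5
ee_pos: [0.4415, -0.0257, 0.1154]
tcp_rot: [180.0, -0.0, -180.0]
wrist_force: [0.0, -0.7, 0.2]
opening: 0.0854
grasp_force: 0.0
```

```bash
python3 - <<'E'
from h import *
a=[]
for c in("side","top"):
    im,d=camera(c)
    u,v=pix(c,[.442,-.028,.05]).astype(int); a.append(cv2.resize(im[v-50:v+50,u-50:u+50,::-1],(400,400),interpolation=cv2.INTER_CUBIC))
cv2.imwrite("pics/pre.png",np.hstack(a))
E
```

```text
(no output)
```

View pics/pre.png

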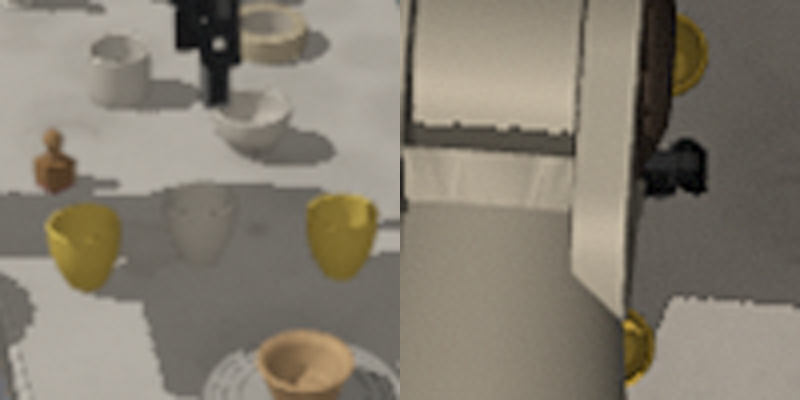

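The left panel (side camera) shows a finger at (215,90), clear of everything, and the egg cup untouched at (202,220). The top view is blocked by the arm. I descend and grip.

servo_tool(moves=[[[0, 0, 0], [0, -0.002, 0.02], 100], [[0, 0, 0], [0, 0, 0.02], 100], [[0, 0, 0], [0, 0, 0.02], 100], [[0, 0, 0], [0, 0, 0.015], 100], [[0, 0, 0], [0, 0, 0.01], 100], [[0, 0, 0], [0, 0, 0], 100], [[0, 0, 0], [0, 0, 0], 70], [[0, 0, 0], [0, 0, 0], 60], [[0, 0, 0], [0, 0, 0], 50], [[0, 0, 0], [0, 0, 0], 40], [[0, 0, 0], [0, 0, 0], 40], [[0, 0, 0], [0, 0, 0], 40]], force=30)

```text
time: 3.8
ee_pos: [0.4417, -0.0277, 0.0299]
tcp_rot: [-180.0, 0.0, -180.0]
wrist_force: [-0.4, 0.2, -0.5]
opening: 0.034
grasp_force: 0.0
```

```bash
python3 - <<'E'
from h import *
a=[]
for c in("side","top"):
    im,d=camera(c)
    for k in mark_of("egg_cup",c): print(c,round(k["score"],2),w(c,k["xyz"]).round(3))
    u,v=pix(c,[.442,-.028,.05]).astype(int); a.append(cv2.resize(im[v-50:v+50,u-50:u+50,::-1],(400,400),interpolation=cv2.INTER_CUBIC))
cv2.imwrite("pics/g1.png",np.hstack(a))
E
```

```text
side 0.72 [ 0.544 -0.071  0.002]
side 0.69 [ 0.341 -0.038  0.001]
side 0.67 [ 0.442 -0.03   0.004]
top 0.62 [ 0.547 -0.071 -0.001]
top 0.5 [ 0.345 -0.034  0.001]
```

View pics/g1.png

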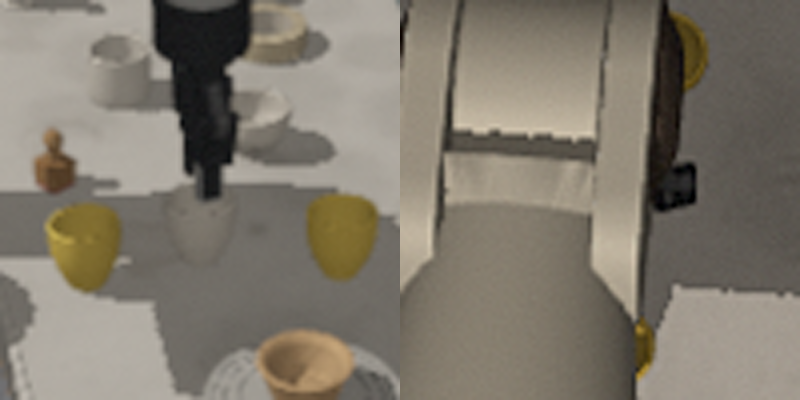

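```bash
python3 - <<'E'
from h import *
im,d=camera("side");P=cloud("side",d.astype(float))
u,v=pix("side",[.442,-.028,.05]).astype(int)
for vv in range(v-30,v+16,2):
    uu=u+2; print(vv,im[vv,uu],P[vv,uu].round(3))
o=get_obs();print(o["opening"],o["grasp_force"],o["ee_pos"],o["q"])
cv2.imwrite("pics/g2.png",cv2.resize(im[v-30:v+20,u-30:u+30,::-1],(720,600),interpolation=cv2.INTER_NEAREST))
E
```

```text
168 [27 27 27] [ 0.438 -0.065  0.183]
170 [44 44 44] [ 0.438 -0.066  0.176]
172 [40 41 38] [ 0.437 -0.07   0.172]
174 [37 36 36] [ 0.436 -0.074  0.168]
176 [29 30 31] [ 0.441 -0.054  0.149]
178 [26 28 28] [ 0.431 -0.093  0.165]
180 [22 24 24] [ 0.43  -0.097  0.161]
182 [22 24 25] [ 0.432 -0.089  0.149]
184 [22 24 25] [ 0.433 -0.085  0.14 ]
186 [25 26 28] [ 0.432 -0.088  0.135]
188 [23 25 24] [ 0.434 -0.08   0.122]
190 [21 24 25] [ 0.435 -0.075  0.113]
192 [26 24 25] [ 0.439 -0.059  0.095]
194 [24 24 26] [ 0.44  -0.056  0.086]
196 [24 25 26] [ 0.442 -0.05   0.074]
198 [91 88 81] [ 0.441 -0.054  0.069]
200 [120 114 105] [ 0.451 -0.012  0.034]
202 [123 117 108] [ 0.441 -0.05   0.052]
204 [122 116 107] [ 0.441 -0.054  0.047]
206 [121 114 105] [ 0.44  -0.057  0.041]
208 [120 114 104] [ 0.44  -0.054  0.032]
210 [115 109 100] [ 0.441 -0.054  0.024]
212 [112 105  97] [ 0.442 -0.048  0.012]
0.03434825895764349 0.0 [ 0.4416809  -0.02771297  0.02980233] [-3.58937037e+00 -9.80746631e+00 -2.24538342e+01  7.73547299e+01
 -1.25043251e-03 -3.61396469e+00]
```

View pics/g2.png

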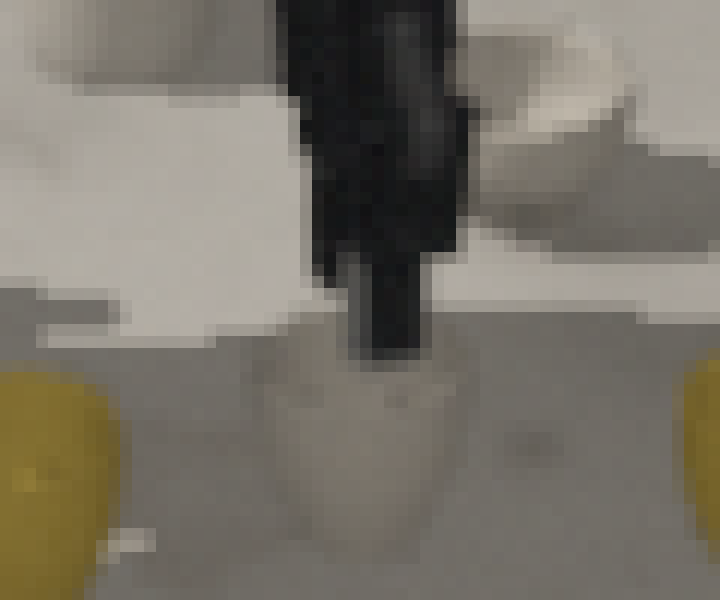

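```bash
python3 - <<'E'
from h import *
u,v=pix("side",[.442,-.028,.05]).astype(int); print("v0",u,v,"pre tip px",u-50+215/4,v-50+105/4,"now tip",u-50+207/4,v-50+198/4)
for z in (.1154,.128,.14,.15,.16): print("pre",z,pix("side",[.4415,-.0257-.0427-.007,z]).round(1))
for z in (.03,.04,.05,.06,.07): print("now",z,pix("side",[.4417,-.0277-.017-.007,z]).round(1))
for y in(-.0557,-.028,0): print("rim",pix("side",[.442,y,.058]).round(1))
c=calibration("side");print("cam pos",(-np.array(c["R"]).T@np.array(c["t"])).round(3))
E
```

```text
v0 282 198 pre tip px 285.75 174.25 now tip 283.75 197.5
pre 0.1154 [286.  188.9]
pre 0.128 [286.  185.4]
pre 0.14 [286. 182.]
pre 0.15 [286.  179.1]
pre 0.16 [286.  176.2]
now 0.03 [284.2 208. ]
now 0.04 [284.2 205.4]
now 0.05 [284.2 202.8]
now 0.06 [284.2 200.1]
now 0.07 [284.2 197.4]
rim [284.6 201.3]
rim [282.5 196.7]
rim [280.5 192.1]
cam pos [ 0.138 -1.296  0.896]
```

The tip pixel (284,197.5) and its depth put the real finger tips at about z=0.07, while the TCP reading says 0.03. The fingers therefore closed above the rim, and the cup has not been touched. I rise, open and measure the finger tips directly.

servo_tool(moves=[[[0, 0, 0], [0, 0, -0.02], 40], [[0, 0, 0], [0, 0, -0.02], 40], [[0, 0, 0], [0, 0, 0], 70], [[0, 0, 0], [0, 0, 0], 100], [[0, 0, 0], [0, 0, 0], 100], [[0, 0, 0], [0, 0, 0], 100], [[0, 0, 0], [0, 0, 0], 100], [[0, 0, 0], [0, 0, 0], 100]])

```text
time: 4.85
ee_pos: [0.4415, -0.0277, 0.0694]
tcp_rot: [180.0, -0.0, -180.0]
wrist_force: [0.1, 0.1, -1.1]
opening: 0.0857
grasp_force: 0.0
```

```bash
cat >> h.py <<'E'
def tips(cam="side"):
    im,d=camera(cam);P=cloud(cam,d.astype(float)); e=get_obs()["ee_pos"]
    m=(im.max(2)<60)&(d>0)&(abs(P[...,0]-e[0])<.03)&(abs(P[...,1]-e[1])<.09)&(P[...,2]<.25)
    v,u=np.nonzero(m); v1=v.max()
    for r in range(v1-4,v1+1):
        s=u[v==r]; print(r,s.min(),s.max(),np.median(P[r,s],0).round(3))
    return im
E
python3 - <<'E'
from h import *
im=tips()
o=get_obs();print(o["ee_pos"],o["opening"])
for k in mark_of("egg_cup","side"): print(round(k["score"],2),w("side",k["xyz"]).round(3))
y=o["ee_pos"][1]-.0427-.007
for z in (.07,.083,.1,.11,.12): print("tip",z,pix("side",[o["ee_pos"][0],y,z]).round(1))
E
```

```text
183 284 288 [ 0.441 -0.079  0.138]
184 284 288 [ 0.439 -0.083  0.137]
185 284 288 [ 0.438 -0.084  0.134]
186 284 288 [ 0.438 -0.081  0.13 ]
187 285 287 [ 0.44  -0.083  0.127]
[ 0.44154068 -0.02770561  0.06954121] 0.08517265376157801
0.88 [ 0.444 -0.03   0.001]
0.74 [ 0.544 -0.072 -0.002]
0.62 [ 0.34  -0.037  0.001]
tip 0.07 [286.1 201.8]
tip 0.083 [286.1 198.3]
tip 0.1 [286.1 193.6]
tip 0.11 [286.1 190.8]
tip 0.12 [286.2 188. ]
```

The open tips sit about 53 mm above the TCP reading, or about 40 mm once the opening swing is taken off. They keep that offset at each of the three heights measured, so I descend by the observed tips: TCP reading about -0.013, tips about 0.03.

servo_tool(moves=[[[0, 0, 0], [0, -0.001, 0.015], 100], [[0, 0, 0], [0, 0, 0.02], 100], [[0, 0, 0], [0, 0, 0.015], 100], [[0, 0, 0], [0, 0, 0.01], 100], [[0, 0, 0], [0, 0, 0], 100]])

```text
time: 5.45
ee_pos: [0.4405, -0.0287, 0.0079]
tcp_rot: [180.0, -0.2, -180.0]
wrist_force: [0.1, 0.1, 1.2]
opening: 0.0856
grasp_force: 0.0
```

```bash
python3 - <<'E'
from h import *
im=tips()
for k in mark_of("egg_cup","side"): print(round(k["score"],2),w("side",k["xyz"]).round(3))
E
```

```text
200 284 288 [ 0.439 -0.086  0.082]
201 284 288 [ 0.44  -0.084  0.077]
202 284 288 [ 0.439 -0.083  0.074]
203 284 288 [ 0.441 -0.083  0.069]
204 284 287 [ 0.437 -0.083  0.065]
0.77 [ 0.542 -0.074 -0.002]
0.66 [ 0.443 -0.031 -0.   ]
0.55 [ 0.338 -0.036  0.   ]
```

servo_tool(moves=[[[0, 0, 0], [-0.001, -0.001, 0.012], 100], [[0, 0, 0], [0, 0, 0.009], 100], [[0, 0, 0], [0, 0, 0], 100], [[0, 0, 0], [0, 0, 0], 80], [[0, 0, 0], [0, 0, 0], 70], [[0, 0, 0], [0, 0, 0], 60], [[0, 0, 0], [0, 0, 0], 50], [[0, 0, 0], [0, 0, 0], 50], [[0, 0, 0], [0, 0, 0], 50]], force=30)

```text
time: 6.45
ee_pos: [0.4431, -0.0296, -0.0107]
tcp_rot: [180.0, 0.1, -180.0]
wrist_force: [0.0, 0.9, 5.5]
opening: 0.0533
grasp_force: 31.7
```

```bash
python3 - <<'E'
from h import *
im=tips(); print(get_obs()["q"])
for k in mark_of("egg_cup","side"): print(round(k["score"],2),w("side",k["xyz"]).round(3))
E
```

```text
205 284 287 [ 0.441 -0.072  0.055]
206 284 287 [ 0.441 -0.07   0.049]
207 284 287 [ 0.44  -0.071  0.047]
208 284 287 [ 0.441 -0.071  0.043]
209 284 286 [ 0.439 -0.074  0.041]
[-3.83279146e+00 -8.52680662e+00 -2.58926081e+01  7.25831904e+01
  1.43315895e-02 -3.86123436e+00]
0.74 [ 0.34  -0.035  0.003]
0.73 [ 0.443 -0.032  0.001]
0.68 [ 0.546 -0.073 -0.001]
```

The grip holds at 53 mm and 32 N, with the cup in place. I lift.

servo_tool(moves=[[[0, 0, 0], [0, 0, -0.005], 50], [[0, 0, 0], [0, 0, -0.01], 50], [[0, 0, 0], [0, 0, -0.02], 50], [[0, 0, 0], [0, 0, -0.025], 50], [[0, 0, 0], [0, 0, -0.025], 50], [[0, 0, 0], [0, 0, -0.02], 50], [[0, 0, 0], [0, 0, -0.01], 50], [[0, 0, 0], [0, 0, 0], 50], [[0, 0, 0], [0, 0, 0], 50]])

```text
time: 7.45
ee_pos: [0.4424, -0.0298, 0.1031]
tcp_rot: [-180.0, -0.0, -180.0]
wrist_force: [-0.4, -0.2, -1.5]
opening: 0.0531
grasp_force: 31.8
```

```bash
python3 - <<'E'
from h import *
im,d=camera("side"); e=get_obs()["ee_pos"]; print(e)
for k in mark_of("egg_cup","side"): print(round(k["score"],2),w("side",k["xyz"]).round(3))
u,v=pix("side",[.443,-.03,.12]).astype(int)
cv2.imwrite("pics/lift.png",cv2.resize(im[v-40:v+60,u-50:u+50,::-1],(500,500)))
E
```

```text
[ 0.44217035 -0.02970402  0.10271562]
0.86 [ 0.34  -0.036  0.002]
0.7 [ 0.441 -0.029  0.112]
0.7 [ 0.547 -0.07  -0.004]
0.25 [0.429 0.252 0.001]
```

View pics/lift.png

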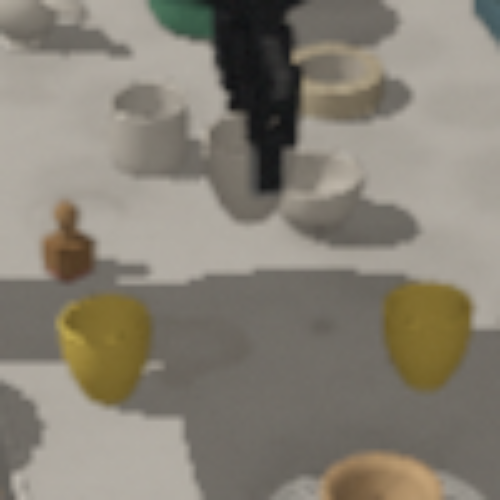

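The cup hangs upright in the fingers at (245,170). I carry it over the grey stand.

servo_tool(moves=[[[0, 0, 0], [0, -0.015, 0], 50], [[0, 0, 0], [-0.003, -0.03, 0], 50], [[0, 0, 0], [-0.003, -0.035, 0], 50], [[0, 0, 0], [-0.003, -0.035, 0], 50], [[0, 0, 0], [-0.003, -0.035, 0], 50], [[0, 0, 0], [-0.003, -0.035, 0], 50], [[0, 0, 0], [0, -0.03, 0], 50], [[0, 0, 0], [0, -0.02, 0], 50], [[0, 0, 0], [0, -0.01, 0], 50], [[0, 0, 0], [0, 0, 0], 50], [[0, 0, 0], [0, 0, 0], 50]])

```text
time: 8.65
ee_pos: [0.4576, -0.274, 0.1034]
tcp_rot: [180.0, -0.0, -180.0]
wrist_force: [-0.4, 0.8, -0.4]
opening: 0.0533
grasp_force: 31.9
```

```bash
python3 - <<'E'
from h import *
a=[]
for c in("side","top"):
    im,d=camera(c)
    for n in("egg_cup","seat"):
        for k in mark_of(n,c)[:4]:
            X=w(c,k["xyz"]); 
            if abs(X[1]+.275)<.05: print(c,n,round(k["score"],2),X.round(4))
    u,v=pix(c,[.457,-.275,.1]).astype(int); a.append(cv2.resize(im[v-40:v+40,u-40:u+40,::-1],(400,400),interpolation=cv2.INTER_CUBIC))
cv2.imwrite("pics/over.png",np.hstack(a)); print(get_obs()["ee_pos"])
E
```

```text
side egg_cup 0.74 [ 0.4544 -0.2771  0.1133]
side seat 0.93 [ 0.4554 -0.274   0.0546]
[ 0.45796674 -0.27411736  0.10396986]
```

View pics/over.png

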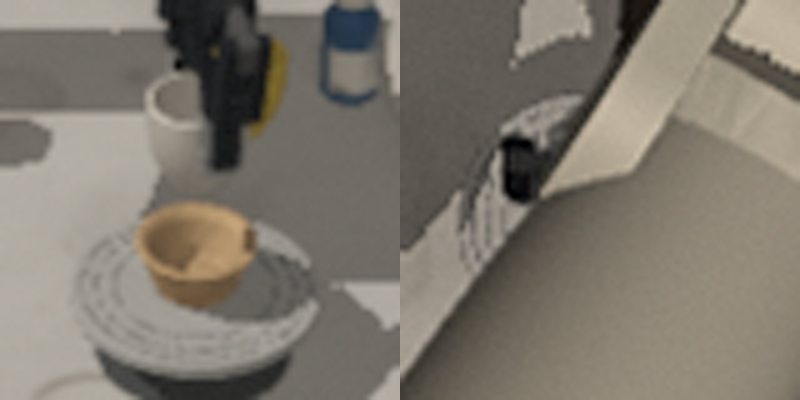

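The cup hangs above the seat: cup at (180,150) and seat at (195,255) in the left panel. By the side camera they agree within 1 to 3 mm. I lower it slowly and watch the force.

servo_tool(moves=[[[0, 0, 0], [0, 0, 0.01], 50], [[0, 0, 0], [0, 0, 0.015], 50], [[0, 0, 0], [0, 0, 0.01], 50], [[0, 0, 0], [0, 0, 0.005], 50], [[0, 0, 0], [0, 0, 0], 50]])

```text
time: 9.45
ee_pos: [0.4572, -0.2744, 0.0625]
tcp_rot: [179.9, -0.1, -180.0]
wrist_force: [0.3, 0.3, -0.3]
opening: 0.053
grasp_force: 31.9
```

```bash
python3 - <<'E'
from h import *
im,d=camera("side");P=cloud("side",d.astype(float))
for i in range(2):
  for n in("egg_cup","seat"):
    for k in mark_of(n,"side")[:4]:
        X=w("side",k["xyz"])
        if abs(X[1]+.275)<.05: print(n,round(k["score"],2),X.round(4))
def edges(m):
    for z,r in m: pass
u,v=pix("side",[.457,-.275,.085]).astype(int)
cv2.imwrite("pics/low.png",cv2.resize(im[v-30:v+30,u-30:u+30,::-1],(600,600),interpolation=cv2.INTER_CUBIC))
print(get_obs()["ee_pos"],u-30,v-30,pix("side",[.4565,-.2745,.077]),pix("side",[.4565,-.2745,.052]))
E
```

```text
egg_cup 0.64 [ 0.4553 -0.2757  0.0509]
egg_cup 0.54 [ 0.4539 -0.2747  0.0744]
seat 0.79 [ 0.4525 -0.2782  0.0491]
egg_cup 0.64 [ 0.4553 -0.2757  0.0509]
egg_cup 0.54 [ 0.4539 -0.2747  0.0744]
seat 0.79 [ 0.4525 -0.2782  0.0491]
[ 0.45805695 -0.27490272  0.064344  ] 279 204 [308.71549234 237.2225157 ] [308.47566088 244.37972418]
```

View pics/low.png

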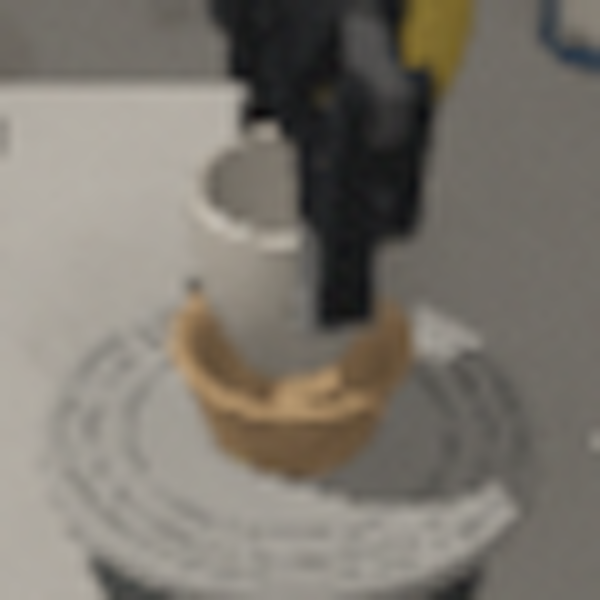

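The cup enters the seat with its axis at about x=292 px, the same as the seat's (172 to 412). I keep lowering in small steps.

servo_tool(moves=[[[0, 0, 0], [0, 0, 0.004], 50], [[0, 0, 0], [0, 0, 0.004], 50], [[0, 0, 0], [0, 0, 0.004], 50], [[0, 0, 0], [0, 0, 0.003], 50], [[0, 0, 0], [0, 0, 0.002], 50], [[0, 0, 0], [0, 0, 0], 50]])

```text
time: 10.3
ee_pos: [0.4576, -0.2746, 0.0464]
tcp_rot: [180.0, -0.0, -180.0]
wrist_force: [-0.0, 0.8, -1.3]
opening: 0.0532
grasp_force: 31.9
```

servo_tool(moves=[[[0, 0, 0], [0, 0, 0.002], 50], [[0, 0, 0], [0, 0, 0.001], 50], [[0, 0, 0], [0, 0, 0.001], 50], [[0, 0, 0], [0, 0, 0], 50]])

```text
time: 10.7
ee_pos: [0.4577, -0.2747, 0.0427]
tcp_rot: [180.0, -0.0, -180.0]
wrist_force: [0.5, -0.3, -1.1]
opening: 0.0528
grasp_force: 31.9
```

servo_tool(moves=[[[0, 0, 0], [0, 0, 0.001], 50], [[0, 0, 0], [0, 0, 0.001], 50], [[0, 0, 0], [0, 0, 0], 50]])

```text
time: 11.0
ee_pos: [0.4581, -0.2748, 0.0413]
tcp_rot: [-180.0, 0.0, -180.0]
wrist_force: [0.2, 1.2, 3.7]
opening: 0.0529
grasp_force: 32.2
```

Contact shows 3.7 N at the expected home height, so I open gently in place.

servo_tool(moves=[[[0, 0, 0], [0, 0, 0], 64], [[0, 0, 0], [0, 0, 0], 67], [[0, 0, 0], [0, 0, 0], 72], [[0, 0, 0], [0, 0, 0], 80], [[0, 0, 0], [0, 0, 0], 90], [[0, 0, 0], [0, 0, 0], 100], [[0, 0, 0], [0, 0, 0], 100], [[0, 0, 0], [0, 0, 0], 100], [[0, 0, 0], [0, 0, 0], 100]])

```text
time: 11.9
ee_pos: [0.4578, -0.2747, 0.0408]
tcp_rot: [180.0, -0.0, -180.0]
wrist_force: [0.6, 0.1, 0.6]
opening: 0.0852
grasp_force: 0.0
```

```bash
python3 - <<'E'
from h import *
im,d=camera("side")
for k in mark_of("egg_cup","side")[:4]: print(round(k["score"],2),w("side",k["xyz"]).round(4))
E
```

```text
0.74 [ 3.411e-01 -3.460e-02  3.000e-04]
0.62 [ 0.4563 -0.2765  0.0558]
0.48 [ 5.425e-01 -6.920e-02 -2.000e-04]
```

servo_tool(moves=[[[0, 0, 0], [0, 0, -0.01], 100], [[0, 0, 0], [0, 0, -0.02], 100], [[0, 0, 0], [0, 0, -0.03], 100], [[0, 0, 0], [0, 0, -0.04], 100], [[0, 0, 0], [0, 0, -0.04], 100], [[0, 0, 0], [0, 0.03, -0.03], 100], [[0, 0, 0], [0, 0.04, 0], 100], [[0, 0, 0], [0, 0.04, 0], 100], [[0, 0, 0], [0, 0.04, 0], 100], [[0, 0, 0], [0, 0.04, 0], 100], [[0, 0, 0], [0, 0.02, 0], 100], [[0, 0, 0], [0, 0, 0], 100]])

```text
time: 13.2
ee_pos: [0.4576, -0.0626, 0.2118]
tcp_rot: [180.0, 0.1, -179.8]
wrist_force: [-0.1, -1.4, 1.0]
opening: 0.0852
grasp_force: 0.0
```

```bash
python3 - <<'E'
from h import *
a=[]
for c in("side","top"):
    im,d=camera(c);P=cloud(c,d.astype(float))
    for n in ("egg_cup","seat","straight_cup","small_bowl"):
        for k in mark_of(n,c)[:3]: print(c,n,round(k["score"],2),w(c,k["xyz"]).round(4))
    for z0,z1 in((.1,.12),(.066,.085),(.035,.05)):
        q=P[(P[...,2]>z0)&(P[...,2]<z1)&(np.hypot(P[...,0]-.457,P[...,1]+.275)<.08)]
        if len(q)>5: (x,y),r=cv2.minEnclosingCircle(q[:,:2].astype(np.float32)); print("circ",z0,len(q),round(x,4),round(y,4),round(2*r,4),np.percentile(q[:,2],[50,95]).round(4))
    u,v=pix(c,[.457,-.275,.085]).astype(int); a.append(cv2.resize(im[v-35:v+35,u-35:u+35,::-1],(400,400),interpolation=cv2.INTER_CUBIC))
cv2.imwrite("pics/end.png",np.hstack(a)); o=get_obs(); print(o["ee_pos"],o["wrist_force"])
E
```

```text
side egg_cup 0.8 [ 0.5424 -0.0691 -0.0026]
side egg_cup 0.77 [ 0.3368 -0.0348 -0.0012]
side egg_cup 0.59 [ 0.4545 -0.2775  0.0524]
side seat 0.84 [ 0.4546 -0.2739  0.0531]
side seat 0.7 [ 0.3888 -0.4925  0.0561]
side straight_cup 0.68 [ 0.4288  0.2487 -0.002 ]
side small_bowl 0.7 [ 0.5241  0.1248 -0.0026]
circ 0.1 126 0.455 -0.2774 0.0595 [0.105  0.1099]
circ 0.066 186 0.4548 -0.2774 0.0693 [0.0758 0.0844]
circ 0.035 958 0.4534 -0.2765 0.1464 [0.0434 0.0465]
top egg_cup 0.81 [ 0.4621 -0.2748  0.0522]
top seat 0.9 [ 0.4542 -0.2711  0.0521]
top seat 0.68 [ 0.3941 -0.4925  0.0559]
top straight_cup 0.7 [ 0.4309  0.2465 -0.0035]
top small_bowl 0.98 [0.5204 0.1317 0.0011]
circ 0.1 124 0.4569 -0.2706 0.0575 [0.1079 0.1131]
circ 0.066 221 0.4565 -0.2725 0.0693 [0.076  0.0824]
circ 0.035 1485 0.4568 -0.2723 0.1405 [0.0452 0.0486]
[ 0.45765487 -0.06524444  0.21072061] [ 0.58029525 -0.71971188 -0.62285442]
```

View pics/end.png

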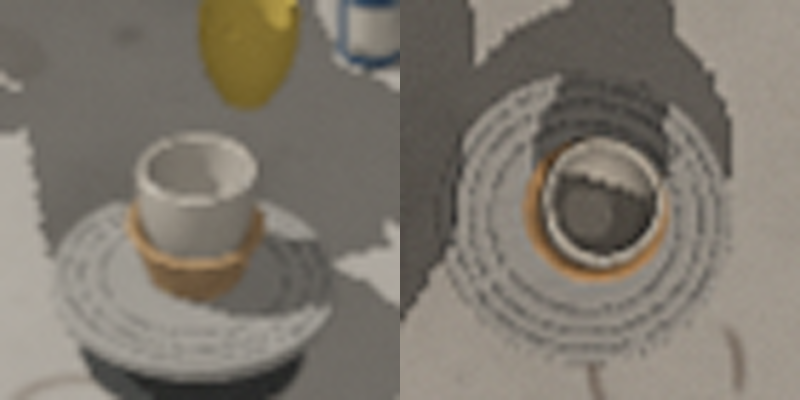

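The cup sits upright in the seat at (197,200) side and (605,200) top. Its rim is at 0.110, its axis is within 2 mm of the seat's, the bystanders have not moved and the arm is clear. I hand the job in.

```bash
python3 -c "
from workcell import *
print(job_done())"
```

```text
the job is handed in; nothing more can be done
None
```

The egg cup is upright and fully home in the wooden seat on the grey stand, within about 2 mm of centre, with the gripper clear and the straight cup and bowl where they stood; the job is handed in, but no verdict came back.

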